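# Ready the label printer and print from the scale

### The arm

A 6-joint arm with a two-finger parallel gripper is mounted at the origin on the work surface. World frame = base frame: x ahead of the robot, y to its left, z up, the work surface at z = 0. Lengths are in m, angles in rad, forces in N, time in s.
With the tool pointing down it reaches from about 0.325 to 0.85 m from the base axis. Payload 15.5 kg.
Tool frame: the origin (TCP) lies on the centre line of the jaws, within the pads' length; the fingertips stand 19 mm ahead of it and the grasp point (between the pads) is the TCP (robot.tip_reach is the distance from the TCP to the fingertips, in m); x points along the fingers, y is the direction in which the jaws open and shut, and the axes are right-handed (so a half turn about x gives the same grasp; the last joint's range is limited). The gripper opens to 91 mm and grips with 3 to 60 N. Pads are 32 mm wide; open, the fingers measure 118 mm over their backs; the gripper's body (76 mm by 178 mm) begins 60 mm behind the grasp point.
Start: joints at [1.085, 0.494, 1.345, -0, 1.302, -0.096], TCP at [0.238, 0.578, 0.233] pointing down, gripper open.
Joint ranges: [-2.91, 2.91], [-0.82, 2.16], [0.22, 2.67], [-1.22, 4.37], [0.12, 2.79], [-3.08, 3.08]. Speed limits (rad/s): [1.89, 1.89, 2.57, 3.01, 3.01, 3.01].

### API

Orientations are given as a unit quaternion [w, x, y, z].
In Python, from bench import robot, optics, workorder gives the robot as it stands.
- The arm moves only by the shell command python3 -m crank 'ROWS' [FORCE]. ROWS is JSON, a list of rows, each an object with "xyz": the shift along the world's x, y, z in mm, a list of three; "twist": the turn, a rotation vector about the world's x, y, z in degrees, a list of three; "claw": the gripper's target within -1 to 1 (fully open at 1, half-way at 0, shut at -1). A call has 1 to 10 rows; each row shifts and turns the commanded pose from where the row before left it; what a row does not reach is not made up. A row lasts 1/10 s, in which the tool goes at most 50 mm and 8.59 degrees, less where a joint would pass 70% of its speed; a pose out of reach is approached as far as the arm can. A call is refused whole if a number of a shift passes 50 or a number of a turn 8.59, either way. A call with a gripper value outside its range is refused whole. The fingers move at their own pace and stop on an object; FORCE is the grip in N (left out, the last holds). Time passes only in rows, so rows that do not move let the fingers close. It gives the time, the measured TCP pose, the force and the opening at its end, in the units of the state.
- robot.get_state(): the state, without advancing time (a new reading comes with each control period).
- optics.read_camera(name): name is "side" or "top"; returns the picture (420x560x3 uint8, red, green, blue); there is no depth.
- optics.camera_model(name): a dict with "fx", "fy", "cx", "cy" (pixels), "position" and "orientation" of the camera in the world. Camera axes: x right, y down, z forward; pixel columns grow to the right and rows downward; lengths in m; the calibration is good to about 2 mm. A picture is of the moment at which its call begins. camera_model takes no time and is no camera call.
- workorder.hand_in(): hands the job in, once; it reports no verdict.
The state is a dict: "time_s": time; "joint_pos": joint angles; "joint_vel": joint speeds; "tau": joint torques, N m; "tcp_pos": TCP position; "tool_rot": TCP orientation; "contact_force": force on the tool from outside, world axes, zero at the start; "torque": the same for the moment, N m; "width": finger opening in m.
Only numpy, scipy, OpenCV 4.12 (cv2) and the standard library are available. Lean on these libraries where they do the work, as an engineer would, in place of code of your own. Each camera call takes 0.05 s, during which the arm holds its last target. There are 200 camera calls.

### The job

Print a label for the jar that stands on the counter scale, using just the fingertips: first push the label printer's raised cover fully shut, then switch the printer on by pressing the raised half of its rocker switch all the way down, and then press the scale's wide bar-shaped key right down and let it come up again. Keep to that order, leave the round keys alone, and do not pick up or shift anything that stands about.

Things in the scene. Friction and masses are not known exactly. Their poses are not given: they have to be found in the camera images.
- printer: Label printer, fixed to the counter: a dark grey box 200 (x) x 150 (y) x 90 mm high, its place and yaw vary. Origin at the centre of its underside; its x axis points from its front to its rear, y to its left, z up. The front 70 mm of the top (its -x end) is a flat deck at z = 90 with the black rocker switch at (-68, 30) mm and a round key at (-68, -45) mm; the cover lies over the rest.
- cover (a joint): Angle of the printer's light grey hinged cover (rad): 0 = fully shut, grows as it opens upward; starts ajar at 0.4 to 0.75. A stiff hinge (0.12 N m) keeps it wherever it is left; shutting it takes about 1 to 3 N downward.
- cover_hinge (a point): The cover's hinge line, middle of its width, at the rear of the printer at (94, 0, 99) mm in the printer's frame. It is on the cover: its frame equals the printer's when shut. The cover is a flat panel 142 mm wide, 14 mm thick, reaching 128 mm from the hinge line towards the printer's front (its own -x); its upper face is 9 mm above the hinge line along its own z, so it is at 108 mm above the counter when shut.
- cover_edge (a point): Middle of the upper front edge of the cover, 128 mm from the hinge line; moves with the cover.
- rocker (a joint): Angle of the printer's rocker switch (rad): 0 = off (as it starts), 0.36 = fully on. It stays where it is left. About 3 N pressed 20 mm from the pivot moves it.
- rocker_press (a point): The point to press: on the upper face of the rocker's raised half, 20 mm from the pivot; moves with the rocker. The rocker is a black V-shaped paddle 30 mm (printer x) by 56 mm (printer y), pivot line along printer x at (-68, 30, 95.5) mm in the printer's frame. Its raised half is the one towards the printer's left (+y), away from the round key; pressed fully down, that half lies level, its face 98.5 mm above the counter, and this point has gone down by about 7 mm.
- feed_key (a joint): Travel of the round key (22 mm across) on the printer's deck, m, 0 = up. Leave it alone.
- scale: Counter scale, fixed to the counter: a white box 230 (x) x 240 (y) x 45 mm high, its place and yaw vary. Origin at the centre of its underside; x from front to rear, y to its left. Along its front edge lie (left to right) two round keys, a display window and the wide bar-shaped key; behind them a steel pan, 155 x 200 mm, its top 60 mm above the counter.
- print_key (a joint): Travel of the scale's wide bar-shaped key (m): 0 = up, 0.005 = right down. Sprung: about 1.2 N starts it, 4 N holds it fully down, and it comes back up when let go.
- print_key_top (a point): Centre of the bar-shaped key's upper face, at (-83, -75, 53) mm in the scale's frame when up; the key is grey, 26 mm (scale x) by 50 mm (scale y), near the right end of the scale's front strip. Moves with the key.
- key_inner (a joint): Travel of the scale's round key (22 mm across) at (-83, 55) mm in its frame, m, 0 = up. Leave it alone.
- key_outer (a joint): Travel of the scale's round key (22 mm across) at (-83, 100) mm in its frame, m, 0 = up. Leave it alone.
- jar: Amber jar, 60 mm across, 85 mm high, standing on the scale's pan. Origin at the centre of its underside, z up. It is being weighed: leave it.
- calweight: Brass weight, 32 mm across, 54 mm high, on the scale's pan. Origin under its centre. Leave it.
- vial: Small white capped vial, 26 mm across, 50 mm high, on the counter in front of the bar-shaped key. Origin under its centre. Leave it.
- stapler: Black stapler, 36 x 130 x 50 mm, on the counter in front of the scale. Origin under its centre. Leave it.
- cup: White plastic cup, 72 mm across, 85 mm high, on the counter in front of the printer. Origin under its centre. Leave it.
- penpot: Pen pot, 76 mm across, 95 mm high with pens to 160 mm, at the far left of the counter. Origin under its centre. Leave it.
- labelroll: Roll of label paper lying flat, 76 mm across, 40 mm high, at the far right of the counter. Origin under its centre. Leave it.
There are look-alikes about, which are no part of the job. Of the things like the vial, leave any that is purple or turquoise; of the rest the smaller one is meant.

How it is judged:
On the way, in this order (a step that is already met when the one before it is completed fails the run):
1. the printer's cover is pushed fully shut (value of joint cover below 0.05 rad), for 0.1 s.
2. the rocker is pressed over to on (value of joint rocker above 0.3 rad), for 0.1 s.
3. the scale's bar-shaped key is pressed right down (value of joint print_key above 0.004 m), for 0.05 s.
4. the bar-shaped key is let up again (value of joint print_key below 0.0015 m), for 0.1 s.
At the end, for the whole second after the job is handed in: The cover is shut (under 0.05 rad, about 6 mm at its front edge), the rocker is on (over 0.30 of 0.36 rad), the bar-shaped key has been pressed (over 4 of 5 mm) and is up again, the round keys are up, and everything that stood about is upright within 15 mm of where it was (value of joint cover below 0.05 rad and value of joint rocker above 0.3 rad and value of joint print_key below 0.0015 m and value of joint each of feed_key, key_inner, key_outer below 0.0025 m and distance of each of jar, calweight, vial, stapler, cup, penpot, labelroll from where it was at the start of the episode below 0.015 m and angle between each of jar, calweight, vial, stapler, cup, penpot, labelroll's own z axis and vertical below 0.2 rad); the robot touches nothing.
It fails at once if the rocker is switched while the cover is still open (value of joint rocker above 0.15 rad and value of joint cover above 0.12 rad).
It fails at once if the bar-shaped key is pressed before the printer is shut and on (value of joint print_key above 0.0025 m and (value of joint rocker below 0.25 rad or value of joint cover above 0.12 rad)).
It fails at once if a round key is pressed (value of joint any of feed_key, key_inner, key_outer above 0.0025 m).
It fails at once if a thing standing about is lifted, shifted by more than 15 mm or tipped (distance of any of jar, calweight, vial, stapler, cup, penpot, labelroll from where it was at the start of the episode above 0.015 m or angle between any of jar, calweight, vial, stapler, cup, penpot, labelroll's own z axis and vertical above 0.3 rad).
It also fails if it takes over 51 s, if anything falls off the work surface, if the arm or the gripper's body presses on something with over 40 N, if the wrist force passes 120 N, or if a joint passes its speed limit or range.

## Working session

There is one attempt and no reset: what is moved stays moved. The work goes in short steps, Python scripts to look and compute and a shell command to move; the robot and the scene stay as the last step left them, time stands still between calls to the robot, and variables do not carry over. Pictures are saved under pics/ and viewed, about 8 in all and at most 12, crops included, and the job is handed in when it is done.

```bash
mkdir -p pics; python3 - <<'E'
from bench import robot, optics
import cv2
for n in("top","side"):
    im=optics.read_camera(n); cv2.imwrite(f"pics/{n}0.png",im[:,:,::-1]); print(optics.camera_model(n))
s=robot.get_state(); print(s, robot.tip_reach)
E
```

```text
{'fx': 385.68517921429236, 'fy': 385.68517921429236, 'cx': 279.99695401140855, 'cy': 206.70233142442873, 'position': array([ 0.41259081, -0.01541508,  1.31958669]), 'orientation': array([-0.03513868,  0.70857902, -0.70453137,  0.01779311])}
{'fx': 491.54268026229255, 'fy': 491.54268026229255, 'cx': 279.0889763110843, 'cy': 212.6100798182403, 'position': array([-0.2662383 , -0.90979888,  0.91694564]), 'orientation': array([-0.43532865,  0.8282119 , -0.3122867 ,  0.16441118])}
{'time_s': 0.1, 'joint_pos': array([ 1.08449428e+00,  4.94168285e-01,  1.34602959e+00, -1.54169065e-05,
        1.30250314e+00, -9.54811086e-02]), 'joint_vel': array([-0.00092804, -0.00063721, -0.00312915,  0.00037413,  0.00048751,
        0.00013185]), 'tau': array([ 3.06454909e-03, -8.80253363e+01, -3.82559252e+01,  7.13099353e-02,
        4.80564788e-02, -4.20296169e-05]), 'tcp_pos': array([0.23794049, 0.57760719, 0.23238192]), 'tool_rot': array([ 0.69354198,  0.13692002,  0.69375669, -0.13767383]), 'contact_force': array([ 1.01410383, -0.28521083, -0.11049837]), 'torque': array([-0.01156259, -0.03517052, -0.03835739]), 'width': 0.09110242087312252} 0.019
```

View pics/top0.png

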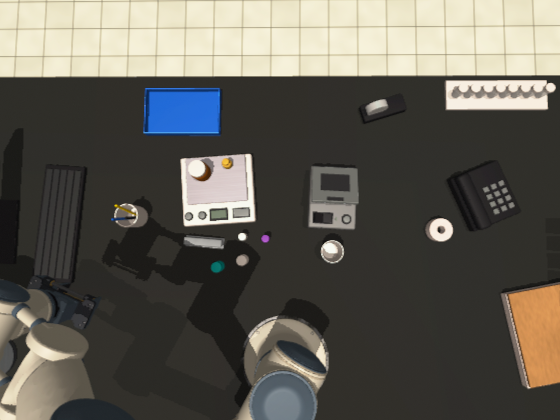

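View pics/side0.png

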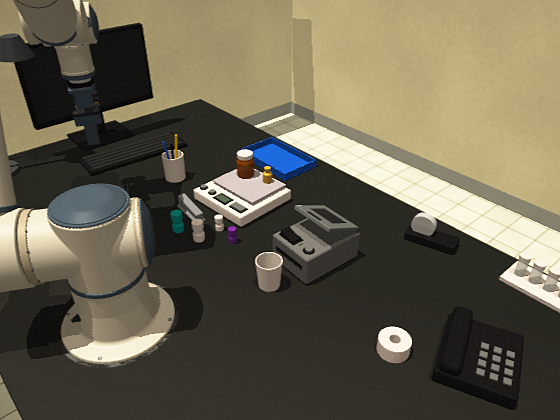

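The top view shows the scale at about (218,190), with the bar key at (241,213). The printer is at about (333,197), with the rocker at (322,218), the round key at (346,218), the cup at (332,250) and the white vial at (242,237). The side view shows the cover ajar. I'll zoom in next.

```bash
cat > h.py <<'E'
import numpy as np
from bench import optics
from scipy.spatial.transform import Rotation as R
def cam(n):
    m=optics.camera_model(n); q=np.array(m['orientation']); return m,R.from_quat(q[[1,2,3,0]]).as_matrix()
def ray(n,u,v,z):
    m,Q=cam(n); d=Q@[(u-m['cx'])/m['fx'],(v-m['cy'])/m['fy'],1]; p=np.array(m['position']); return p+d*(z-p[2])/d[2]
def proj(n,P):
    m,Q=cam(n); c=Q.T@(np.array(P)-m['position']); return np.array([m['fx']*c[0]/c[2]+m['cx'],m['fy']*c[1]/c[2]+m['cy']])
E
python3 - <<'E'
import cv2,numpy as np
t=cv2.imread('pics/top0.png'); s=cv2.imread('pics/side0.png')
a=cv2.resize(t[145:275,170:370],None,fx=4,fy=4,interpolation=cv2.INTER_CUBIC)
cv2.imwrite('pics/topc.png',cv2.convertScaleAbs(a,alpha=1.5,beta=20))
a=cv2.resize(s[170:295,185:365],None,fx=4,fy=4,interpolation=cv2.INTER_CUBIC)
cv2.imwrite('pics/sidec.png',cv2.convertScaleAbs(a,alpha=1.5,beta=20))
E
```

```text
(no output)
```

View pics/topc.png

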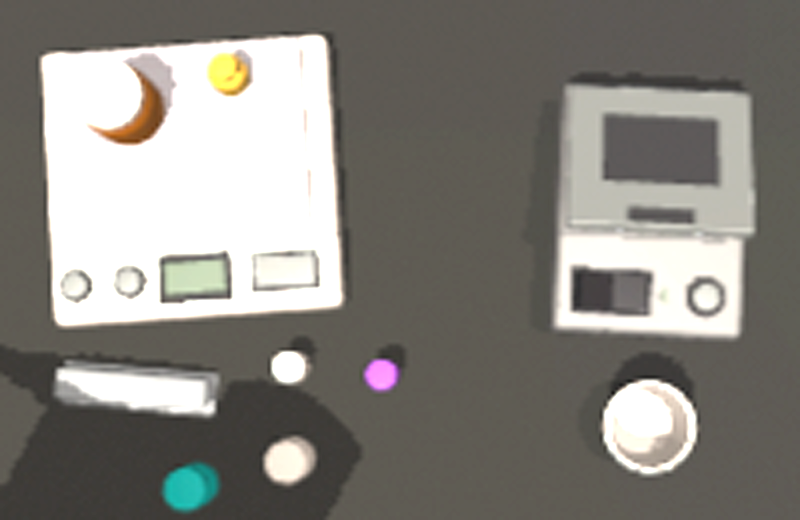

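View pics/sidec.png

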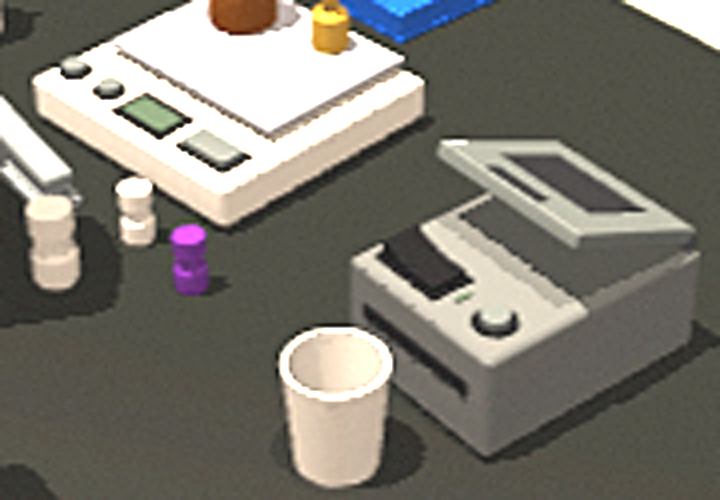

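In the 4x top crop, the printer deck's front corners are at (554,329) and (740,336), the rocker spans (572–650, 268–313), and the round key is at (706,296). The bar key is centred at (285,271), and the scale's corners are at (42,54), (327,36), (343,303) and (57,326). The side crop has the cover's upper front edge running from (440,143) to (577,240), so the cover is clearly open.

```bash
cat > m.py <<'E'
from h import *
T=lambda x,y,z:ray('top',170+x/4-.375,145+y/4-.375,z)
S=lambda x,y,z:ray('side',185+x/4-.375,170+y/4-.375,z)
def tc(P): p=proj('top',P); return ((p-[170,145]+.375)*4).round()
def sc(P): p=proj('side',P); return ((p-[185,170]+.375)*4).round()
def rigid(L,W):  # 2D fit L->W
    L=np.array(L);W=np.array(W)[:,:2]; l=(L-L.mean(0))@[1,1j]; w=(W-W.mean(0))@[1,1j]
    a=np.angle((w*l.conj()).sum()); Rm=np.array([[np.cos(a),-np.sin(a)],[np.sin(a),np.cos(a)]])
    t=W.mean(0)-Rm@L.mean(0); return a,Rm,t,(L@Rm.T+t-W)*1e3
E
python3 - <<'E'
from m import *
ps=[T(554,329,.09),T(740,336,.09),T(706,296,.095)]
pa,pR,pt,e=rigid([[-.1,.075],[-.1,-.075],[-.068,-.045]],ps); print('printer top',np.degrees(pa),pt,e.round(1))
ss=[S(352,262,.09),S(490,365,.09),S(496,318,.095)]
r=rigid([[-.1,.075],[-.1,-.075],[-.068,-.045]],ss);print('printer side',np.degrees(r[0]),r[2],r[3].round(1))
L=[[.115,.12],[.115,-.12],[-.115,-.12],[-.115,.12],[-.083,-.075],[-.083,.055],[-.083,.1]]
c=[T(42,54,.045),T(327,36,.045),T(343,303,.045),T(57,326,.045),T(285,271,.053),T(129,282,.052),T(75,285,.052)]
sa,sR,st,e=rigid(L,c); print('scale',np.degrees(sa),st,e.round(1))
print('key side',S(213,147,.053),'top',c[4], 'fit',sR@[-.083,-.075]+st)
# cover: front edge corners both views; solve angle
cov=[T(568,226,0),T(755,232,0)]
for q in np.arange(.3,.85,.05):
    out=[]
    for y in(.071,-.071):
        x=.094-.128*np.cos(q)-.009*np.sin(q); z=.099+.128*np.sin(q)+.009*np.cos(q)
        w=[*(pR@[x,y]+pt),z]; out+= [tc(w),sc(w)]
    print(round(q,2),np.round(w,3),*out)
W=lambda Rm,t,x,y,z:np.round([*(Rm@[x,y]+t),z],4)
print('rocker',W(pR,pt,-.068,.05,.1055),'feed',W(pR,pt,-.068,-.045,.095),'hinge',W(pR,pt,.094,0,.099),'shut edge',W(pR,pt,-.034,0,.108))
for n,p in dict(cup=T(649,426,.085),vial=T(289,367,.05),vial2=T(290,460,.065),purple=T(381,375,.04),jar=T(110,98,.145),stap=T(137,385,.05)).items(): print(n,p.round(3))
E
```

```text
printer top -2.0361197641756568 [ 0.53802703 -0.15198518] [[-0.1  1.3]
 [-0.8 -1.4]
 [ 0.9  0.1]]
printer side -1.7757298570814954 [ 0.53844394 -0.15262606] [[-0.3  4.3]
 [-0.1 -2.7]
 [ 0.4 -1.6]]
scale 4.262323594036812 [0.56537584 0.22530098] [[ 0.6 -0.2]
 [ 2.7  0.7]
 [-2.7 -0.4]
 [-0.1  1.2]
 [ 0.  -0.6]
 [ 0.1 -0.3]
 [-0.5 -0.3]]
key side [0.48827841 0.14459467 0.053     ] top [0.48814877 0.14496406 0.053     ] fit [0.48817963 0.1443396 ]
0.3 [ 0.505 -0.222  0.145] [564. 237.] [427. 160.] [751. 245.] [568. 255.]
0.35 [ 0.506 -0.222  0.151] [565. 234.] [429. 152.] [753. 242.] [570. 247.]
0.4 [ 0.508 -0.222  0.157] [565. 231.] [431. 144.] [754. 239.] [573. 238.]
0.45 [ 0.51  -0.222  0.163] [566. 228.] [434. 137.] [756. 235.] [576. 230.]
0.5 [ 0.513 -0.222  0.168] [566. 224.] [436. 129.] [757. 231.] [579. 222.]
0.55 [ 0.516 -0.222  0.174] [567. 219.] [440. 121.] [758. 227.] [583. 214.]
0.6 [ 0.519 -0.222  0.179] [568. 214.] [443. 113.] [760. 222.] [587. 205.]
0.65 [ 0.522 -0.222  0.184] [568. 209.] [447. 105.] [761. 217.] [591. 197.]
0.7 [ 0.526 -0.223  0.188] [569. 204.] [451.  98.] [762. 211.] [596. 189.]
0.75 [ 0.53  -0.223  0.193] [569. 198.] [456.  91.] [764. 205.] [600. 181.]
0.8 [ 0.534 -0.223  0.197] [570. 191.] [460.  83.] [765. 199.] [605. 174.]
rocker [ 0.4718 -0.0996  0.1055] feed [ 0.4685 -0.1945  0.095 ] hinge [ 0.632  -0.1553  0.099 ] shut edge [ 0.504  -0.1508  0.108 ]
cup [ 0.365 -0.15   0.085]
vial [0.409 0.141 0.05 ]
vial2 [0.334 0.137 0.065]
purple [0.403 0.066 0.04 ]
jar [0.616 0.271 0.145]
stap [0.394 0.266 0.05 ]
```

Both views agree to about 1 mm, and the cover is open about 0.42 rad. I'll close the fingers and carry the arm high over to the cover.

```bash
python3 -m crank '[{"xyz":[14,-36,2],"twist":[0,0,2.1],"claw":-1},{"xyz":[14,-36,2],"twist":[0,0,2.1],"claw":-1},{"xyz":[14,-36,2],"twist":[0,0,2.1],"claw":-1},{"xyz":[14,-36,2],"twist":[0,0,2.1],"claw":-1},{"xyz":[14,-36,2],"twist":[0,0,2.1],"claw":-1},{"xyz":[14,-36,2],"twist":[0,0,2.1],"claw":-1},{"xyz":[14,-36,2],"twist":[0,0,2.1],"claw":-1},{"xyz":[14,-36,2],"twist":[0,0,2.1],"claw":-1},{"xyz":[14,-36,2],"twist":[0,0,2.1],"claw":-1},{"xyz":[14,-36,2],"twist":[0,0,2.1],"claw":-1}]' 10
```

```text
time_s: 1.1
tcp_pos: [0.3782, 0.2164, 0.2529]
tool_rot: [0.707, 0.008, 0.707, -0.008]
contact_force: [0.4, 0.0, 0.3]
width: 0.0142
```

```bash
python3 -m crank '[{"xyz":[15,-37,0],"twist":[0,0,0],"claw":-1},{"xyz":[15,-37,0],"twist":[0,0,0],"claw":-1},{"xyz":[15,-37,0],"twist":[0,0,0],"claw":-1},{"xyz":[15,-37,0],"twist":[0,0,0],"claw":-1},{"xyz":[15,-37,0],"twist":[0,0,0],"claw":-1},{"xyz":[15,-37,0],"twist":[0,0,0],"claw":-1},{"xyz":[15,-37,0],"twist":[0,0,0],"claw":-1},{"xyz":[15,-37,0],"twist":[0,0,0],"claw":-1},{"xyz":[15,-37,0],"twist":[0,0,0],"claw":-1},{"xyz":[15,-37,0],"twist":[0,0,0],"claw":-1}]'; python3 - <<'E'
from bench import optics
import cv2
a=optics.read_camera('side')[130:300,170:390,::-1]
cv2.imwrite('pics/s1.png',cv2.convertScaleAbs(cv2.resize(a,None,fx=3,fy=3),alpha=1.5,beta=20))
E
```

```text
time_s: 2.1
tcp_pos: [0.5283, -0.1538, 0.2527]
tool_rot: [0.707, 0.009, 0.707, -0.009]
contact_force: [0.4, -0.2, -0.4]
width: 0.0002
```

View pics/s1.png

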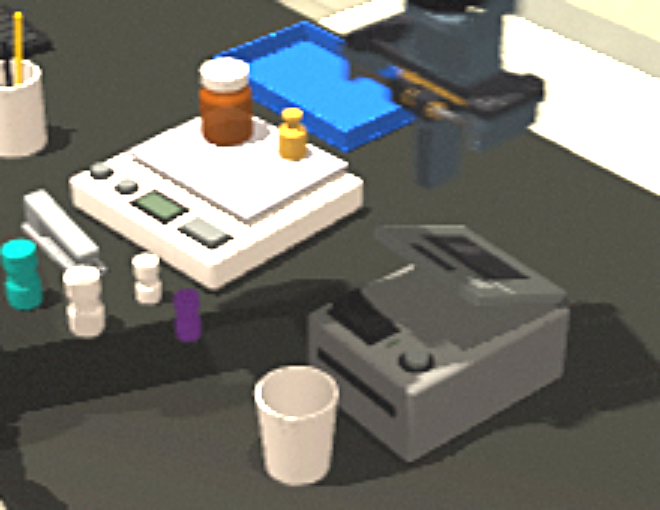

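The closed fingers are above the cover, with the tip at about (432,185) in the crop, and nothing else has moved. Next I push down.

```bash
python3 -m crank '[{"xyz":[0,0,-20],"twist":[0,0,0],"claw":-1},{"xyz":[0,0,-20],"twist":[0,0,0],"claw":-1},{"xyz":[0,0,-15],"twist":[0,0,0],"claw":-1},{"xyz":[0,0,-12],"twist":[0,0,0],"claw":-1},{"xyz":[0,0,-12],"twist":[0,0,0],"claw":-1},{"xyz":[0,0,-12],"twist":[0,0,0],"claw":-1},{"xyz":[0,0,-12],"twist":[0,0,0],"claw":-1},{"xyz":[0,0,-10],"twist":[0,0,0],"claw":-1},{"xyz":[0,0,-4],"twist":[0,0,0],"claw":-1},{"xyz":[0,0,0],"twist":[0,0,0],"claw":-1}]'
```

```text
time_s: 3.15
tcp_pos: [0.5279, -0.152, 0.1354]
tool_rot: [0.707, 0.009, 0.707, -0.008]
contact_force: [-0.2, 0.9, 1.3]
width: 0.0001
```

Contact is about 1.3 N and the tip is at 116 mm. I'll keep going down to the stop.

```bash
python3 -m crank '[{"xyz":[0,0,-3],"twist":[0,0,0],"claw":-1},{"xyz":[0,0,-3],"twist":[0,0,0],"claw":-1},{"xyz":[0,0,-2],"twist":[0,0,0],"claw":-1},{"xyz":[0,0,0],"twist":[0,0,0],"claw":-1},{"xyz":[0,0,0],"twist":[0,0,0],"claw":-1}]'; python3 -m crank '[{"xyz":[0,0,-1],"twist":[0,0,0],"claw":-1},{"xyz":[0,0,0],"twist":[0,0,0],"claw":-1},{"xyz":[0,0,0],"twist":[0,0,0],"claw":-1}]'
```

```text
time_s: 3.65
tcp_pos: [0.5281, -0.1521, 0.128]
tool_rot: [0.707, 0.009, 0.707, -0.009]
contact_force: [-0.3, -0.2, 0.3]
width: 0.0005
time_s: 3.95
tcp_pos: [0.5282, -0.1522, 0.1272]
tool_rot: [0.707, 0.009, 0.707, -0.009]
contact_force: [-1.3, -0.0, 5.8]
width: 0.0005
```

The stop has been reached: 5.8 N with the tip at 108.2 mm. One more millimetre to be sure, then up and over to the rocker.

```bash
python3 -m crank '[{"xyz":[0,0,-1],"twist":[0,0,0],"claw":-1},{"xyz":[0,0,0],"twist":[0,0,0],"claw":-1},{"xyz":[0,0,20],"twist":[0,0,0],"claw":-1},{"xyz":[0,0,20],"twist":[0,0,0],"claw":-1},{"xyz":[-28,26,0],"twist":[0,0,0],"claw":-1},{"xyz":[-28,26,0],"twist":[0,0,0],"claw":-1},{"xyz":[0,0,0],"twist":[0,0,0],"claw":-1},{"xyz":[0,0,0],"twist":[0,0,0],"claw":-1}]'; python3 - <<'E'
from bench import optics
import cv2
a=optics.read_camera('side')[130:300,170:390,::-1]
cv2.imwrite('pics/s2.png',cv2.convertScaleAbs(cv2.resize(a,None,fx=3,fy=3),alpha=1.5,beta=20))
E
```

```text
time_s: 4.75
tcp_pos: [0.472, -0.0998, 0.1662]
tool_rot: [0.707, 0.008, 0.707, -0.008]
contact_force: [-0.4, -0.9, -0.6]
width: 0.0004
```

View pics/s2.png

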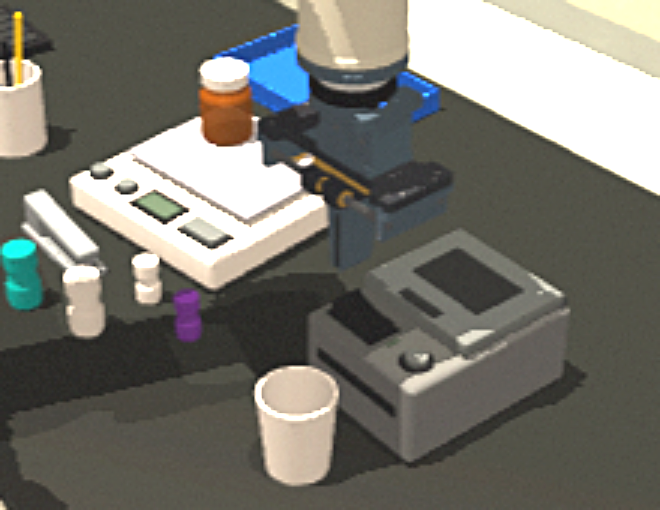

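The cover now lies flat on the printer, around (470,285). The tip at (350,262) is above the raised half of the rocker. Pressing it next.

```bash
python3 -m crank '[{"xyz":[0,0,-15],"twist":[0,0,0],"claw":-1},{"xyz":[0,0,-12],"twist":[0,0,0],"claw":-1},{"xyz":[0,0,-8],"twist":[0,0,0],"claw":-1},{"xyz":[0,0,-4],"twist":[0,0,0],"claw":-1},{"xyz":[0,0,-4],"twist":[0,0,0],"claw":-1},{"xyz":[0,0,-3],"twist":[0,0,0],"claw":-1},{"xyz":[0,0,0],"twist":[0,0,0],"claw":-1},{"xyz":[0,0,0],"twist":[0,0,0],"claw":-1}]';python3 -m crank '[{"xyz":[0,0,-2],"twist":[0,0,0],"claw":-1},{"xyz":[0,0,-1],"twist":[0,0,0],"claw":-1},{"xyz":[0,0,0],"twist":[0,0,0],"claw":-1},{"xyz":[0,0,0],"twist":[0,0,0],"claw":-1}]'
```

```text
time_s: 5.6
tcp_pos: [0.4721, -0.1002, 0.12]
tool_rot: [0.707, 0.009, 0.707, -0.009]
contact_force: [0.5, 0.1, -0.0]
width: 0.0004
time_s: 6.0
tcp_pos: [0.4723, -0.1001, 0.1176]
tool_rot: [0.707, 0.008, 0.707, -0.009]
contact_force: [-3.7, 2.5, 16.7]
width: 0.0005
```

At the rocker's stop: 16.7 N with the tip at 98.6 mm. I'll lift, move over above the bar key, and check the pan's clearance and the rocker.

```bash
python3 -m crank '[{"xyz":[0,0,25],"twist":[0,0,0],"claw":-1},{"xyz":[0,0,40],"twist":[0,0,0],"claw":-1},{"xyz":[2,35,0],"twist":[0,0,0],"claw":-1},{"xyz":[2,35,0],"twist":[0,0,0],"claw":-1},{"xyz":[2,35,0],"twist":[0,0,0],"claw":-1},{"xyz":[2,35,0],"twist":[0,0,0],"claw":-1},{"xyz":[2,35,0],"twist":[0,0,0],"claw":-1},{"xyz":[2,35,0],"twist":[0,0,0],"claw":-1},{"xyz":[2,35,0],"twist":[0,0,0],"claw":-1},{"xyz":[0,0,0],"twist":[0,0,0],"claw":-1}]'; python3 - <<'E'
from m import *
import cv2
p=S(270,135,.06); a=np.radians(4.26); c,s=np.cos(a),np.sin(a); d=p[:2]-[.5654,.2253]
print('pan near corner in scale frame',c*d[0]+s*d[1],-s*d[0]+c*d[1])
a=optics.read_camera('side')[130:300,170:390,::-1]
cv2.imwrite('pics/s3.png',cv2.convertScaleAbs(cv2.resize(a,None,fx=3,fy=3),alpha=1.5,beta=20))
E
```

```text
time_s: 7.0
tcp_pos: [0.4861, 0.1482, 0.1819]
tool_rot: [0.707, 0.008, 0.707, -0.007]
contact_force: [0.3, 0.1, 0.7]
width: 0.0004
pan near corner in scale frame -0.046740460604941574 -0.10221184355430495
```

View pics/s3.png

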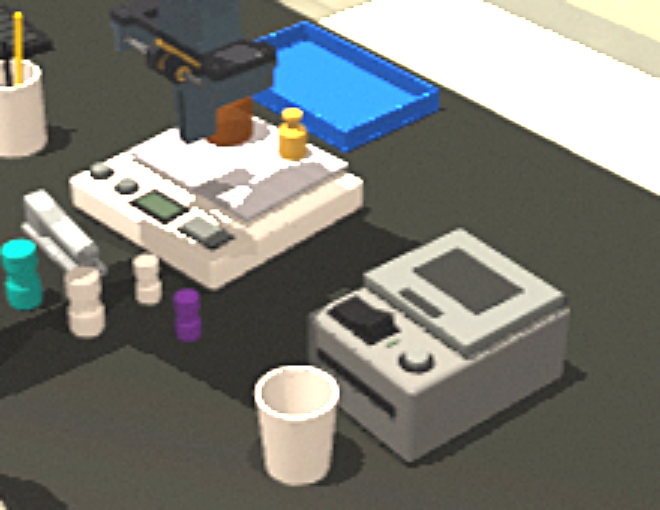

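The cover is shut. The rocker has flipped: its half nearest the round key is now raised, at about (375,325). The pan's front edge is 20 mm behind the fingertip footprint. Pressing the bar key.

```bash
python3 -m crank '[{"xyz":[1,-4,-25],"twist":[0,0,0],"claw":-1},{"xyz":[0,0,-30],"twist":[0,0,0],"claw":-1},{"xyz":[0,0,-25],"twist":[0,0,0],"claw":-1},{"xyz":[0,0,-18],"twist":[0,0,0],"claw":-1},{"xyz":[0,0,-7],"twist":[0,0,0],"claw":-1},{"xyz":[0,0,-4],"twist":[0,0,0],"claw":-1},{"xyz":[0,0,-3],"twist":[0,0,0],"claw":-1},{"xyz":[0,0,0],"twist":[0,0,0],"claw":-1},{"xyz":[0,0,0],"twist":[0,0,0],"claw":-1}]';python3 -m crank '[{"xyz":[0,0,-2],"twist":[0,0,0],"claw":-1},{"xyz":[0,0,-1],"twist":[0,0,0],"claw":-1},{"xyz":[0,0,0],"twist":[0,0,0],"claw":-1},{"xyz":[0,0,0],"twist":[0,0,0],"claw":-1}]'
```

```text
time_s: 7.95
tcp_pos: [0.4874, 0.1409, 0.0706]
tool_rot: [0.707, 0.009, 0.707, -0.009]
contact_force: [-0.1, -1.6, 1.8]
width: 0.0005
time_s: 8.35
tcp_pos: [0.4875, 0.1409, 0.0672]
tool_rot: [0.707, 0.009, 0.707, -0.009]
contact_force: [1.0, -3.2, 7.5]
width: 0.0004
```

```bash
python3 -m crank '[{"xyz":[0,0,-1],"twist":[0,0,0],"claw":-1},{"xyz":[0,0,0],"twist":[0,0,0],"claw":-1},{"xyz":[0,0,0],"twist":[0,0,0],"claw":-1}]'; python3 -m crank '[{"xyz":[0,0,10],"twist":[0,0,0],"claw":-1},{"xyz":[0,0,30],"twist":[0,0,0],"claw":-1},{"xyz":[0,0,40],"twist":[0,0,0],"claw":-1},{"xyz":[0,0,45],"twist":[0,0,0],"claw":-1},{"xyz":[0,-40,0],"twist":[0,0,0],"claw":-1},{"xyz":[0,-40,0],"twist":[0,0,0],"claw":-1},{"xyz":[0,0,0],"twist":[0,0,0],"claw":-1},{"xyz":[0,0,0],"twist":[0,0,0],"claw":-1}]'; python3 - <<'E'
from bench import optics
import cv2
a=optics.read_camera('side')[130:300,170:390,::-1]
cv2.imwrite('pics/s4.png',cv2.convertScaleAbs(cv2.resize(a,None,fx=3,fy=3),alpha=1.5,beta=20))
E
```

```text
time_s: 8.65
tcp_pos: [0.4875, 0.1409, 0.0669]
tool_rot: [0.708, 0.009, 0.707, -0.009]
contact_force: [-3.4, -2.7, 24.7]
width: 0.0002
time_s: 9.45
tcp_pos: [0.487, 0.0604, 0.1911]
tool_rot: [0.707, 0.009, 0.707, -0.009]
contact_force: [0.5, 0.3, 0.2]
width: 0.0007
```

View pics/s4.png

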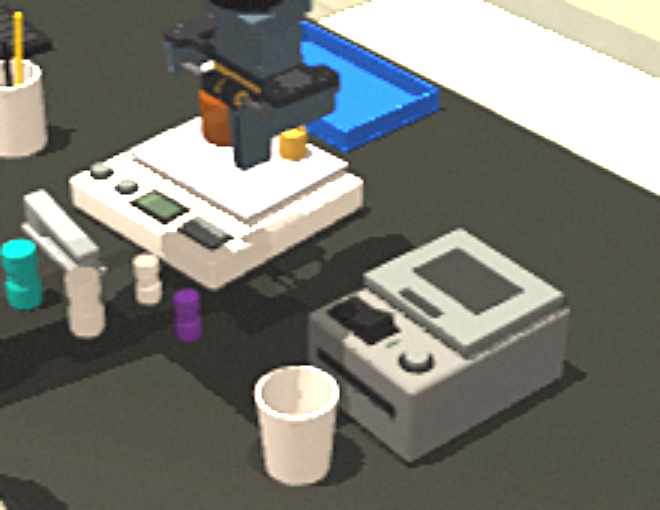

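The cover is shut, the rocker is on, and the bar key at (205,230) is up again. Nothing in view has shifted, and the robot is clear of everything. Handing in.

```bash
python3 -c "
from bench import workorder; print(workorder.hand_in())"
```

```text
the job is handed in; nothing more can be done
None
```

I handed the job in at about 9.5 s of the 51 s allowed, with all three presses done in order using the closed fingertips. No verdict is reported, so the results below are my own checks.

| Step | Fingertip height at the stop | Expected height | Force |
|---|---|---|---|
| Cover pushed shut | 108.2 mm | 108 mm | 5.8 N, then 1 mm further |
| Rocker pressed on | 98.6 mm | 98.5 mm | 16.7 N |
| Bar key pressed right down | 47.9 mm | 48 mm | 24.7 N |

- **Final picture:** the side view shows the cover flat and the rocker over to on. The bar key looks up, though the gripper's shadow falls on it and its height wasn't measured. The stapler, vial, cup and the visible part of the pen pot look where they were, as do the brass weight and jar, which the gripper partly hides.
- **Not checked:** the label roll is outside that crop, but the arm never went near it.
- **Contact:** the tool force was back to about zero (0.5 N at most), so the robot is touching nothing.
- **Disagreements:** the two cameras placed the printer within about 1 mm of each other. The fitted corners were off by up to 4 mm (side view of the printer) and 3 mm (scale). The bar key was pressed about 3.5 mm to one side of its centre, still well within its width.

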